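# Set and lock the mirror of a microscope light base

## Robot

A 6-joint arm with a two-finger parallel gripper is mounted at the origin on the work surface. World frame = base frame: x ahead of the robot, y to its left, z up, the work surface at z = 0. Lengths are in m, angles in rad, forces in N, time in s.
With the tool pointing down it reaches from about 0.35 to 0.875 m from the base axis. Payload 4.2 kg.
Tool frame: the origin (TCP) lies on the centre line of the jaws, within the pads' length; the fingertips stand 25 mm ahead of it and the grasp point (between the pads) lies 6 mm ahead of it (r.tip_reach is the distance from the TCP to the fingertips, in m); y points along the fingers, z is the direction in which the jaws open and shut, and the axes are right-handed (so a half turn about y gives the same grasp; the last joint's range is limited). The gripper opens to 87 mm and grips with 3 to 60 N. Pads are 19 mm wide; open, the fingers measure 117 mm over their backs; the gripper's body (75 mm by 190 mm) begins 51 mm behind the grasp point.
Start: joints at [1.465, 0.385, 0.008, 0, -1.194, -0.259], TCP at [0.223, 0.584, 0.248] pointing down, gripper open.
Joint ranges: [-3.14, 3.14], [-1.21, 2.06], [-1.07, 1.41], [-3.16, 2.05], [-2.99, -0.16], [-3.1, 3.1]. Speed limits (rad/s): [2.79, 2.79, 3.14, 3.14, 3.14, 3.14].

## Interface

Orientations are given as a 3x3 rotation matrix whose columns are the frame's x, y, z axes.
In Python, from plant import telemetry, cams, close_job, r gives the robot as it stands.
- The arm moves only by the shell command python3 -m jog 'ROWS'. ROWS is JSON, a list of rows, each a list of 7 numbers: the shift along the tool's x, y, z in m, then the turn, a rotation vector about the tool's x, y, z in degrees, then the gripper command: -1 is shut, 1 is fully open, values between are in proportion. A call has 1 to 5 rows; each row shifts and turns the commanded pose from where the row before left it, along the tool's axes as they then stand; what a row does not reach is not made up. A row lasts 1/12 s, in which the tool goes at most 41.7 mm and 7.16 degrees, less where a joint would pass 70% of its speed; a pose out of reach is approached as far as the arm can. A call is refused whole if a number of a shift passes 0.0417 or a number of a turn 7.16, either way. A call with a gripper value outside its range is refused whole. The fingers move at their own pace and stop on an object; the grip force is fixed at half the most. Time passes only in rows, so rows that do not move let the fingers close. It gives the time, the measured TCP pose, the force and the opening at its end, in the units of the state.
- telemetry.read_state(): the state, without advancing time (a new reading comes with each control period).
- cams.read_camera(name): name is "side" or "top" or "wrist"; returns the picture (384x512x3 uint8, red, green, blue); there is no depth.
- cams.calibration(name): a dict with "camera_matrix" (3x3 intrinsics, pixels), "R" (3x3) and "t" (3): a world point X has camera coordinates R X + t; the wrist camera has in their place "tool_from_camera" (4x4, takes a point from camera to tool coordinates, whose origin is the TCP and whose axes are the tool frame's). Camera axes: x right, y down, z forward; pixel columns grow to the right and rows downward; lengths in m; the calibration is good to about 2 mm. The wrist camera is an equidistant fisheye: a pixel r from the principal point sees the ray r / f radians off the axis. A picture is of the moment at which its call begins: read the wrist's pose just before it. calibration takes no time and is no camera call.
- close_job(): hands the job in, once; it reports no verdict.
The state is a dict: "clock": time; "joint_pos": joint angles; "joint_velocities": joint speeds; "joint_torque": joint torques, N m; "tcp_pos": TCP position; "orientation": TCP orientation; "ft_force": force on the tool from outside, world axes, zero at the start; "torque": the same for the moment, N m; "grip_width": opening from 0.0 (shut) to 1.0 (fully open).
Only numpy, scipy, OpenCV 4.12 (cv2) and the standard library are available. Lean on these libraries where they do the work, as an engineer would, in place of code of your own. Each camera call takes 0.05 s, during which the arm holds its last target. There are 200 camera calls.

## Task

Set the mirror of the microscope's light base. Of the two black knobs on the white base, take the one that has a metal lock ring with a lever under it: turn this knob clockwise until its white pointer line faces the long index mark on its scale plate, and then turn the lock ring's lever clockwise until it is tight against its stop, leaving the knob at the mark.

Things in the scene. Friction and masses are not known exactly. Their poses are not given: they have to be found in the camera images.
- mirror_knob (a joint): Turn of the black knob with the lock ring under it, on a fixed white box 260 x 320 x 60 mm. Radians, growing clockwise seen from above, stops at 0 and 2.4; starts at 0.1 to 0.75. At 1.4 its white line points at the long index mark (black, 19 x 7 mm, on the 116 mm scale plate, side away from the lever). Light (0.05 N m), stays put. The other black knob, without a ring, is not part of the job.
- knob_grip (a point): On the vertical axis shared by knob and lock ring, at the height to grip the knob (102 mm above the table). The knob's upright grip bar is 42 mm long, 14 mm wide, 32 mm high, from 14 mm above this point to 18 mm below it, on a disc 44 mm wide and 8 mm thick. The x axis lies along the bar towards the end with the white pointer line and turns with the knob.
- lock_ring (a joint): Turn of the lock ring, a knurled dark steel ring 70 mm in diameter under the knob, with a lever. Radians, growing clockwise seen from above: it starts loose at 0 to 0.25, and 1.3 is tight, against its stop. Friction 0.2 N m (about 3 N at the lever's post); it stays where it is left. It does not turn the knob along.
- lever_post (a point): Centre of the grip of the ring's lever: an upright round steel post, 14 mm in diameter, 78 mm from the ring's axis, at the end of a flat radial arm 10 mm wide. The post's top is 14 mm above this point, the arm's top 15 mm below, the white box's top 28 mm below, the knob's top 28 mm above. It swings about the vertical axis through knob_grip.

How it is judged:
By the outcome, as a careful person would: the job done as asked, in the order asked, and still so for the second after the job is handed in, with the robot touching nothing.
It also fails if it takes over 51 s, if anything falls off the work surface, if the arm or the gripper's body presses on something with over 40 N, if the wrist force passes 120 N, or if a joint passes its speed limit or range.

## Working session

There is one attempt and no reset: what is moved stays moved. The work goes in short steps, Python scripts to look and compute and a shell command to move; the robot and the scene stay as the last step left them, time stands still between calls to the robot, and variables do not carry over. Pictures are saved under pics/ and viewed, about 8 in all and at most 12, crops included, and the job is handed in when it is done.

```bash
ls; mkdir -p pics
cat > h.py <<'E'
import numpy as np,cv2
from plant import telemetry,cams,close_job,r
def snap(n,f):
    im=cams.read_camera(n); cv2.imwrite('pics/'+f,im[:,:,::-1]); return im
def px2w(n,u,v,z):
    c=cams.calibration(n);K,R,t=map(np.array,(c['camera_matrix'],c['R'],c['t']))
    d=R.T@np.linalg.inv(K)@[u,v,1];o=-R.T@t
    return o+d*(z-o[2])/d[2]
def w2px(n,X):
    c=cams.calibration(n);K,R,t=map(np.array,(c['camera_matrix'],c['R'],c['t']))
    p=K@(R@np.array(X)+t);return p[:2]/p[2]
E
python3 - <<'E'
from h import *
a=snap('top','top0.png');b=snap('side','side0.png')
cv2.imwrite('pics/both.png',cv2.resize(np.hstack([a,b]),(800,300),interpolation=cv2.INTER_AREA)[:,:,::-1])
s=telemetry.read_state();print(s['clock'],s['tcp_pos'],s['orientation'],s['grip_width'],r.tip_reach)
for n in('top','side'):
    c=cams.calibration(n);print(n,c)
E
```

```text
pics
0.1 [0.22279164 0.58340951 0.24657228] [[-9.34138415e-01 -5.92099513e-04 -3.56910452e-01]
 [ 3.56910924e-01 -1.87363255e-03 -9.34136543e-01]
 [-1.15617248e-04 -9.99998069e-01  1.96155893e-03]] 1.0023867876370631 0.025
top {'camera_matrix': array([[475.97102265,   0.        , 252.09171342],
       [  0.        , 475.97102265, 188.37855745],
       [  0.        ,   0.        ,   1.        ]]), 'R': array([[ 0.01315618, -0.99981613, -0.01395086],
       [-0.99429057, -0.01160338, -0.10607368],
       [ 0.1058923 ,  0.01526673, -0.9942604 ]]), 't': array([0.02120164, 0.54644297, 0.71605504])}
side {'camera_matrix': array([[355.01481116,   0.        , 263.13027921],
       [  0.        , 355.01481116, 190.51413181],
       [  0.        ,   0.        ,   1.        ]]), 'R': array([[-0.98300974, -0.18349643,  0.00457288],
       [-0.1400725 ,  0.73381708, -0.66474972],
       [ 0.11862354, -0.65409598, -0.74705214]]), 't': array([0.54477423, 0.17051875, 0.67370012])}
```

View pics/top0.png

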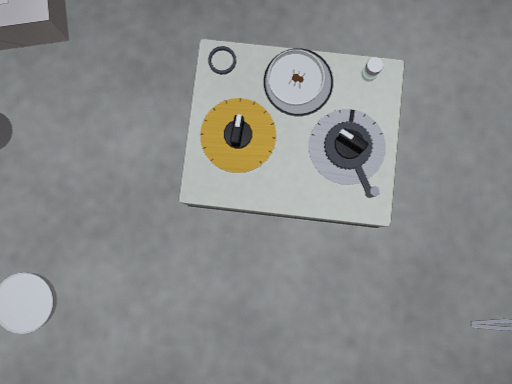

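The top view shows the knob with ring and lever on the right at about (350,143). The lever post is near (374,192), the long mark near (352,116), and the white line points up-left. I'll enlarge it.

Run:
```python
from h import *
a=cv2.imread('pics/top0.png')[95:211,290:410]
b=cv2.imread('pics/side0.png')
cv2.imwrite('pics/c1.png',cv2.resize(a,None,fx=5,fy=5,interpolation=cv2.INTER_CUBIC))
p=px2w('top',350,143,.116);print(p,px2w('top',347,147,.062),px2w('top',374,192,.102))
u,v=w2px('side',[p[0],p[1],.1]);print(u,v)
u,v=int(u),int(v);c=b[max(v-65,0):v+65,max(u-80,0):u+80];print(max(v-65,0),max(u-80,0))
cv2.imwrite('pics/c2.png',cv2.resize(c,None,fx=4,fy=4,interpolation=cv2.INTER_CUBIC))
```

```text
[ 0.6020303  -0.10885759  0.116     ] [ 0.6069892  -0.11465526  0.062     ] [ 0.53526619 -0.14458292  0.102     ]
250.3990123551633 161.71245310093667
96 170
```

View pics/c1.png

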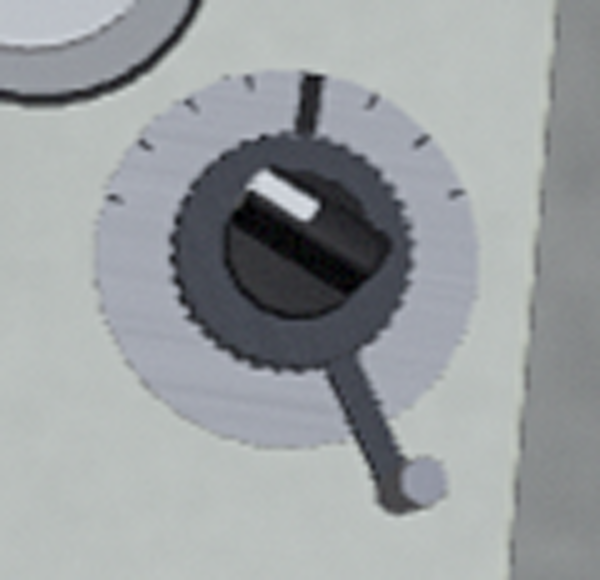

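View pics/c2.png

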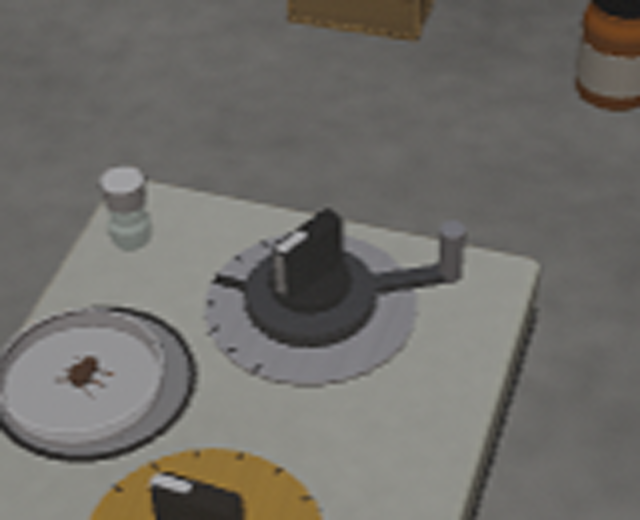

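The crops show the plate outline at columns 95–478 and rows 70–448, and the mark from (318,75) to (305,133). The bar's top edge runs from (268,167) to (392,238) with the white end up-left, and the post top is at (424,481). Next I'll work out the geometry.

Run:
```python
from h import *
f=lambda u,v,z:px2w('top',290+u/5-.4,95+v/5-.4,z)
s=lambda u,v,z:px2w('side',170+u/4-.4,96+v/4-.4,z)
C=f(286.5,259,.061);print('plate',C,'side',s(311,308,.061))
print('diam',f(95,259,.061)-f(478,259,.061),f(286,70,.061)-f(286,448,.061))
for z in(.068,.073,.078):print('ring',z,f(291,250,z))
m1=f(313,75,.061);m2=f(307,133,.061);print('mark',m1,m2,np.hypot(*(m1-C)[:2]),np.degrees(np.arctan2(*((m1+m2)/2-C)[1::-1])))
P=f(424,481,.102);print('post',P,np.hypot(*(P-C)[:2]),np.degrees(np.arctan2(*(P-C)[1::-1])),'side',s(453,231,.102))
a=f(268,167,.116);b=f(394,240,.116);print('bar',a,b,np.linalg.norm(a-b),np.degrees(np.arctan2(*(a-b)[1::-1])))
print('bar centre',f(319,217,.116), 'side',s(308,240,.116))
# other things: vial
print('vial',px2w('top',374,66,.1),px2w('side',170+124/4,96+175/4,.1))
```

```text
plate [ 0.60810393 -0.11469745  0.061     ] side [ 0.61076642 -0.1138237   0.061     ]
diam [-0.00120005  0.11523882  0.        ] [ 0.11581061 -0.00091394  0.        ]
ring 0.068 [ 0.60945835 -0.11476419  0.068     ]
ring 0.073 [ 0.60844554 -0.11382878  0.073     ]
ring 0.078 [ 0.60743274 -0.11289336  0.078     ]
mark [ 0.66501977 -0.12318613  0.061     ] [ 0.64698513 -0.12120728  0.061     ] 0.05754537588959826 -8.89830121814354
post [ 0.53696876 -0.14516698  0.102     ] 0.07738607220104102 -156.81296229647674 side [ 0.53899289 -0.14497419  0.102     ]
bar [ 0.62323448 -0.09956458  0.116     ] [ 0.60285937 -0.1344003   0.116     ] 0.040356811118985286 59.676999881638416
bar centre [ 0.60916146 -0.11364446  0.116     ] side [ 0.60964772 -0.10882632  0.116     ]
vial [ 0.71920008 -0.14762174  0.1       ] [ 0.72418644 -0.15702364  0.1       ]
```

Top and side agree on the axis at (0.609,-0.114) to about 2 mm. The plate is 115.5 mm across, the post radius is 77.4 mm and the bar is 40.4 mm long, so the sizes check out. The bar is at 59.7° and the mark at -8.9°, so the knob has to turn about 68.6°. I'll check for tall obstacles on the way.

View pics/side0.png

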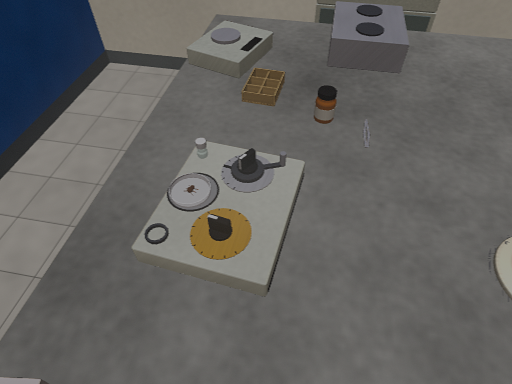

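The side view shows the white base with the knob near (247,165) and nothing tall between the arm and it. I'll swing the arm over on an arc about the base.

```bash
R='[-0.0414,0,0.0014,0,3.8,0,1]'
python3 -m jog '[[-0.0414,0,0.0014,0,3.8,0,1],[-0.0414,0,0.0014,0,3.8,0,1],[-0.0414,0,0.0014,0,3.8,0,1],[-0.0414,0,0.0014,0,3.8,0,1],[-0.0414,0,0.0014,0,3.8,0,1]]'
python3 -m jog '[[-0.0414,0,0.0014,0,3.8,0,1],[-0.0414,0,0.0014,0,3.8,0,1],[-0.0414,0,0.0014,0,3.8,0,1],[-0.0414,0,0.0014,0,3.8,0,1],[-0.0414,0,0.0014,0,3.8,0,1]]'
python3 -m jog '[[-0.0414,0,0.0014,0,3.8,0,1],[-0.0414,0,0.0014,0,3.8,0,1],[-0.0414,0,0.0014,0,3.8,0,1],[-0.0414,0,0.0014,0,3.8,0,1],[-0.0414,0,0.0014,0,3.8,0,1]]'
python3 -m jog '[[-0.0414,0,0.0014,0,3.8,0,1],[-0.0414,0,0.0014,0,3.8,0,1],[-0.0414,0,0.0014,0,3.8,0,1],[-0.0414,0,0.0014,0,3.8,0,1],[0,0,0,0,3.8,0,1]]'
cat >> h.py <<'E'
def goto(x,y,z,ang):
    "print shift in tool axes and turn about tool y needed"
    s=telemetry.read_state();T=np.array(s['orientation']);d=np.array([x,y,z])-s['tcp_pos']
    a=np.degrees(np.arctan2(T[1,0],T[0,0]))
    print('t',round(s['clock'],2),'tcp',np.round(s['tcp_pos'],4),'xang',round(a,2),'yaxis',np.round(T[:,1],3),'shift',np.round(T.T@d,4),'turn y',round((a-ang+180)%360-180,2),'F',np.round(s['ft_force'],1),'M',np.round(s['torque'],2),'w',round(s['grip_width'],3),'q6',round(s['joint_pos'][5],2))
E
python3 -c "
from h import *
goto(.6087,-.1142,.20,59.7)"
```

```text
clock: 0.52
tcp_pos: [0.402, 0.4783, 0.2468]
orientation: [[-0.765, -0.001, -0.644], [0.644, -0.001, -0.765], [-0.0, -1.0, 0.001]]
ft_force: [0.2, 0.8, 1.2]
grip_width: 1.004
clock: 0.93
tcp_pos: [0.5359, 0.321, 0.2468]
orientation: [[-0.514, -0.001, -0.858], [0.858, -0.001, -0.514], [-0.0, -1.0, 0.001]]
ft_force: [0.6, 0.6, -0.4]
grip_width: 1.0
clock: 1.35
tcp_pos: [0.611, 0.129, 0.2468]
orientation: [[-0.206, -0.001, -0.978], [0.978, -0.0, -0.206], [-0.0, -1.0, 0.001]]
ft_force: [1.7, 0.3, -0.2]
grip_width: 0.998
clock: 1.77
tcp_pos: [0.6225, -0.0402, 0.2469]
orientation: [[0.131, -0.002, -0.991], [0.991, -0.001, 0.131], [-0.002, -1.0, 0.002]]
ft_force: [0.3, 0.8, -0.1]
grip_width: 1.0
t 1.77 tcp [ 0.6225 -0.0402  0.2469] xang 82.5 yaxis [-0.002 -0.001 -1.   ] shift [-0.0751  0.047   0.0039] turn y 22.8 F [ 0.3  0.8 -0.1] M [ 0.19 -0.06  0.04] w 1.0 q6 -0.33
```

```bash
python3 -m jog '[[-0.0375,0.0235,0.002,0,0,0,1],[-0.0375,0.0235,0.002,0,0,0,1],[0,0,0,0,7.1,0,1],[0,0,0,0,7.1,0,1],[0,0,0,0,7.1,0,1]]' >/dev/null
python3 -m jog '[[0,0,0,0,1.5,0,1],[0,0,0,0,0,0,1],[0,0,0,0,0,0,1]]' >/dev/null
python3 - <<'E'
from h import *
goto(.6087,-.1142,.112,59.7)
s=telemetry.read_state();im=snap('wrist','w1.png')
cv2.imwrite('pics/w1b.png',cv2.resize(im,None,fx=1.5,fy=1.5)[:,:,::-1])
E
```

```text
t 2.43 tcp [ 0.611  -0.1034  0.2029] xang 60.35 yaxis [-0.001  0.    -1.   ] shift [-0.0105  0.0909 -0.0034] turn y 0.65 F [-0.2  0.2  0.2] M [ 0.07 -0.08  0.02] w 1.002 q6 -0.61
```

View pics/w1b.png

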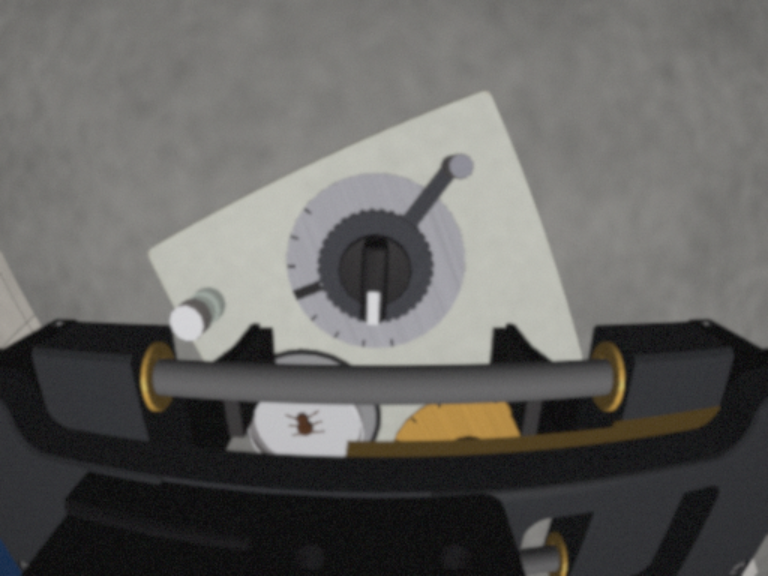

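The wrist view shows the bar vertical in the picture, so it lies along tool x at about (374,270). The post is at (460,165), clear of the fingers. I'll correct the small offset, descend and grip.

```bash
python3 -m jog '[[-0.0105,0,-0.0034,0,0.6,0,1],[0,0.025,0,0,0,0,1],[0,0.025,0,0,0,0,1],[0,0.02,0,0,0,0,1],[0,0,0,0,0,0,1]]' |grep -E 'force|pos'
python3 -c "
from h import *
goto(.6087,-.1142,.112,59.7)"
```

```text
tcp_pos: [0.6058, -0.1146, 0.1287]
ft_force: [-0.2, 0.1, -1.5]
t 2.9 tcp [ 0.6058 -0.1146  0.1287] xang 59.62 yaxis [-0.009  0.001 -1.   ] shift [ 0.0019  0.0167 -0.0025] turn y -0.08 F [-0.2  0.1 -1.5] M [ 0.08  0.04 -0.03] w 0.999 q6 -0.6
```

```bash
python3 -m jog '[[0,0,0,0,0,0,1],[0,0,0,0,0,0,1],[0,0,0,0,0,0,1]]' >/dev/null
python3 -c "
from h import *
goto(.6087,-.1142,.112,59.7)"
```

```text
t 3.15 tcp [ 0.6102 -0.1144  0.1353] xang 59.72 yaxis [ 0.004 -0.    -1.   ] shift [-0.0006  0.0233  0.0014] turn y 0.02 F [ 0.3 -0.3 -0.7] M [ 0.08 -0.13  0.03] w 1.004 q6 -0.6
```

```bash
python3 -m jog '[[0,0.005,0,0,0,0,1],[0,0.005,0,0,0,0,1],[0,0.005,0,0,0,0,1],[0,0.005,0,0,0,0,1],[0,0,0,0,0,0,1]]' >/dev/null
python3 -m jog '[[0,0,0,0,0,0,1],[0,0,0,0,0,0,1],[0,0,0,0,0,0,1],[0,0,0,0,0,0,1],[0,0,0,0,0,0,1]]' >/dev/null
python3 -c "
from h import *
goto(.6087,-.1142,.112,59.7)"
```

```text
t 3.98 tcp [ 0.6091 -0.1141  0.1136] xang 59.7 yaxis [ 0.  0. -1.] shift [-0.0003  0.0016  0.0004] turn y -0.0 F [0.9 0.  0.2] M [ 0.1  -0.1  -0.02] w 0.998 q6 -0.6
```

```bash
python3 -m jog '[[0,0.0015,0,0,0,0,-1],[0,0,0,0,0,0,-1],[0,0,0,0,0,0,-1],[0,0,0,0,0,0,-1],[0,0,0,0,0,0,-1]]' >/dev/null
python3 -m jog '[[0,0,0,0,0,0,-1],[0,0,0,0,0,0,-1],[0,0,0,0,0,0,-1],[0,0,0,0,0,0,-1],[0,0,0,0,0,0,-1]]' >/dev/null
python3 -c "
from h import *
goto(.6087,-.1142,.112,-8.9)"
```

```text
t 4.82 tcp [ 0.609  -0.1142  0.1119] xang 59.7 yaxis [ 0.  0. -1.] shift [-0.0002 -0.0001  0.0003] turn y 68.6 F [-0.4  0.1  0.2] M [ 0.1  -0.04 -0.02] w 0.324 q6 -0.6
```

```bash
python3 -m jog '[[0,0,0,0,0,0,-1],[0,0,0,0,0,0,-1],[0,0,0,0,0,0,-1],[0,0,0,0,0,0,-1],[0,0,0,0,0,0,-1]]' >/dev/null
python3 -c "
from h import *
goto(.6087,-.1142,.112,-8.9)"
```

```text
t 5.23 tcp [ 0.6098 -0.1144  0.1119] xang 59.71 yaxis [ 0.002 -0.    -1.   ] shift [-0.0003 -0.0001  0.001 ] turn y 68.61 F [ 3.2 -3.2 -2.3] M [-0.6  -0.97  0.04] w 0.157 q6 -0.6
```

Gripped: the opening is 13.7 mm, which matches the 14 mm bar. Now turning 68.6° clockwise, which is positive about tool y.

```bash
python3 -m jog '[[0,0,0,0,2.5,0,-1],[0,0,0,0,4.5,0,-1],[0,0,0,0,4.5,0,-1],[0,0,0,0,4.5,0,-1],[0,0,0,0,4.5,0,-1]]' |grep -E force
python3 -m jog '[[0,0,0,0,4.5,0,-1],[0,0,0,0,4.5,0,-1],[0,0,0,0,4.5,0,-1],[0,0,0,0,4.5,0,-1],[0,0,0,0,4.5,0,-1]]' |grep -E force
python3 -m jog '[[0,0,0,0,4.5,0,-1],[0,0,0,0,4.5,0,-1],[0,0,0,0,4.5,0,-1],[0,0,0,0,4.5,0,-1],[0,0,0,0,4.5,0,-1]]' |grep -E force
python3 -m jog '[[0,0,0,0,3.1,0,-1],[0,0,0,0,0,0,-1],[0,0,0,0,0,0,-1],[0,0,0,0,0,0,-1]]' |grep -E force
python3 -c "
from h import *
goto(.6087,-.1142,.112,-8.9)
snap('top','t2.png')
a=cv2.imread('pics/t2.png')[95:211,290:410]
cv2.imwrite('pics/t2c.png',cv2.resize(a,None,fx=5,fy=5,interpolation=cv2.INTER_CUBIC))
"
```

```text
ft_force: [3.0, -2.4, -1.8]
ft_force: [3.1, -0.7, -2.4]
ft_force: [3.0, -0.2, -1.0]
ft_force: [3.4, -1.1, -1.4]
t 6.82 tcp [ 0.6095 -0.1139  0.1119] xang -8.84 yaxis [ 0.001  0.    -1.   ] shift [-0.0008 -0.0001 -0.0004] turn y 0.06 F [ 3.4 -1.1 -1.4] M [ 0.16 -1.16 -0.04] w 0.161 q6 -1.8
```

Release, rise, and check the knob.

```bash
python3 -m jog '[[0,0,0,0,0,0,1],[0,0,0,0,0,0,1],[0,0,0,0,0,0,1],[0,0,0,0,0,0,1],[0,0,0,0,0,0,1]]' |grep -E 'force|width'
python3 -m jog '[[0,-0.002,0,0,0,0,1],[0,-0.01,0,0,0,0,1],[0,-0.015,0,0,0,0,1],[0,-0.02,0,0,0,0,1],[0,-0.02,0,0,0,0,1]]' |grep -E 'force|width'
python3 -m jog '[[0,-0.015,0,0,0,0,1],[0,-0.005,0,0,0,0,1],[0,0,0,0,0,0,1],[0,0,0,0,0,0,1],[0,0,0,0,0,0,1]]' |grep -E 'force|width'
python3 -c "
from h import *
A=np.array([.6087,-.1142]);t=np.radians(-156.8);p=A+.078*np.array([np.cos(t),np.sin(t)]);print(p)
goto(*p,.15,23.2)
im=snap('wrist','w2.png')
cv2.imwrite('pics/w2b.png',cv2.resize(im[40:290,90:420],None,fx=2.4,fy=2.4,interpolation=cv2.INTER_CUBIC)[:,:,::-1])
c=cams.calibration('wrist');print(c)
"
```

```text
ft_force: [0.2, 0.0, -0.6]
grip_width: 0.448
ft_force: [0.9, -1.2, 0.4]
grip_width: 0.834
ft_force: [0.2, -0.8, 0.2]
grip_width: 0.998
[ 0.53700744 -0.14492747]
t 8.12 tcp [ 0.6082 -0.1141  0.1977] xang -8.92 yaxis [-0.002  0.    -1.   ] shift [-0.0655  0.0478 -0.0415] turn y -32.12 F [ 0.2 -0.8  0.2] M [-0.   -0.16 -0.  ] w 0.998 q6 -1.8
{'camera_matrix': array([[297.31863964,   0.        , 254.73686114],
       [  0.        , 297.31863964, 189.30782555],
       [  0.        ,   0.        ,   1.        ]]), 'tool_from_camera': array([[-1.20305987e-03,  9.65755109e-01,  2.59452542e-01,
        -7.11242196e-02],
       [ 1.77417462e-04, -2.59452519e-01,  9.65755848e-01,
        -1.37196926e-01],
       [ 9.99999261e-01,  1.20789352e-03,  1.40795093e-04,
         2.62114976e-04],
       [ 0.00000000e+00,  0.00000000e+00,  0.00000000e+00,
         1.00000000e+00]])}
```

View pics/w2b.png

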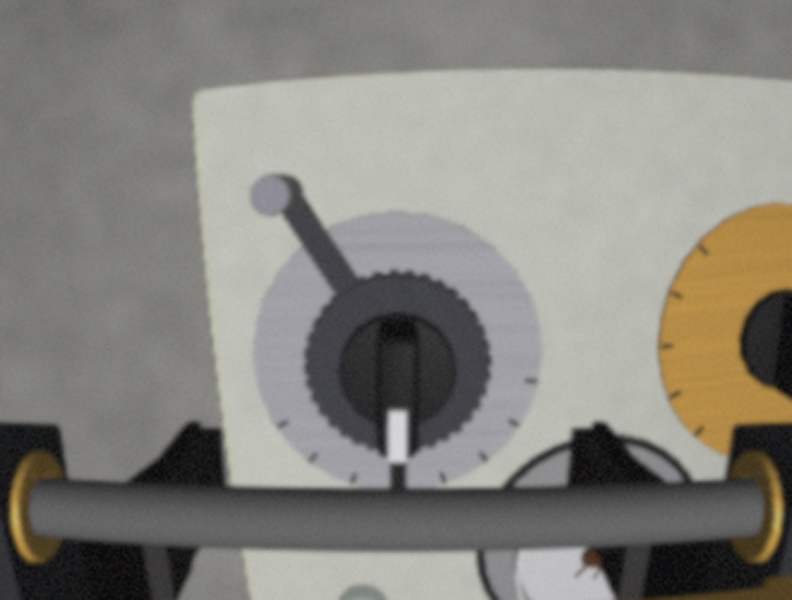

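The wrist view shows the white line (column 397) in line with the long mark (column 398), and the lever unmoved. Next I move over the post.

```bash
python3 -m jog '[[-0.015,0,-0.009,0,-4,0,1],[-0.018,0,-0.01,0,-6,0,1],[-0.018,0,-0.01,0,-6,0,1],[-0.01,0,-0.006,0,-6,0,1],[0,0,0,0,-6,0,1]]' |grep -E 'force|width'
python3 -m jog '[[0,0,0,0,-4.1,0,1],[0,0,0,0,0,0,1],[0,0,0,0,0,0,1],[0,0,0,0,0,0,1],[0,0,0,0,0,0,1]]' |grep -E 'force|width'
python3 -c "
from h import *
goto(.537,-.1449,.104,23.2)"
```

```text
ft_force: [-0.4, -0.3, -0.8]
grip_width: 1.001
ft_force: [0.2, 0.1, 0.0]
grip_width: 0.995
t 9.0 tcp [ 0.547  -0.1466  0.1984] xang 23.15 yaxis [-0.001  0.    -1.   ] shift [-0.0085  0.0944  0.0054] turn y -0.05 F [0.2 0.1 0. ] M [ 0.04 -0.16  0.  ] w 0.995 q6 -1.19
```

```bash
python3 -m jog '[[-0.0085,0.008,0.0054,0,0,0,1],[0,0.016,0,0,0,0,1],[0,0.016,0,0,0,0,1],[0,0.016,0,0,0,0,1],[0,0.008,0,0,0,0,1]]' |grep -E 'force|width'
python3 -m jog '[[0,0,0,0,0,0,1],[0,0,0,0,0,0,1],[0,0,0,0,0,0,1],[0,0,0,0,0,0,1],[0,0,0,0,0,0,1]]' |grep -E 'force|width'
python3 -c "
from h import *
goto(.537,-.1449,.104,23.2)
im=snap('wrist','w3.png')
cv2.imwrite('pics/w3b.png',cv2.resize(im[40:290,90:420],None,fx=2.4,fy=2.4,interpolation=cv2.INTER_CUBIC)[:,:,::-1])"
```

```text
ft_force: [-0.1, -0.3, -0.9]
grip_width: 0.997
ft_force: [0.5, -0.3, 0.3]
grip_width: 1.0
t 9.83 tcp [ 0.5376 -0.1451  0.1358] xang 23.2 yaxis [ 0.002 -0.    -1.   ] shift [-0.0006  0.0318  0.0004] turn y 0.0 F [ 0.5 -0.3  0.3] M [ 0.07 -0.14  0.  ] w 1.0 q6 -1.19
```

View pics/w3b.png

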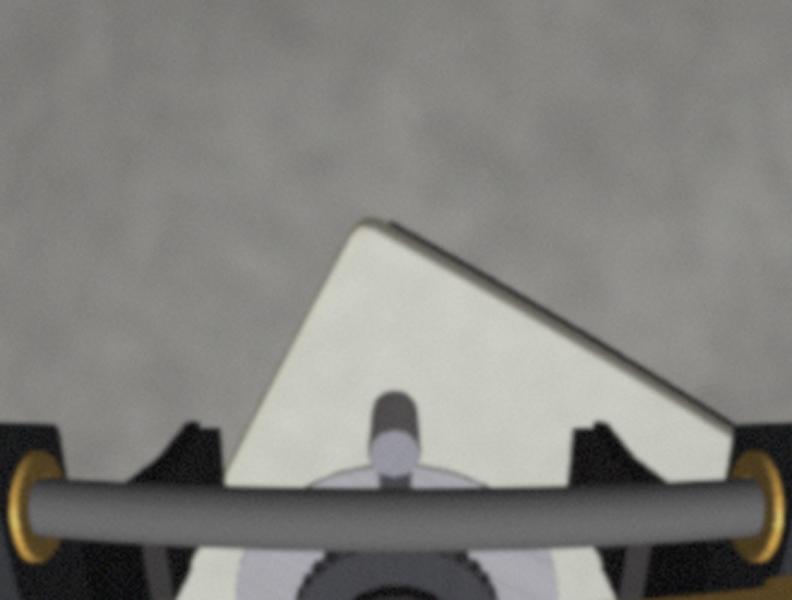

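The post top (395,452) is centred between the fingers (220 and 573). I'll descend and grip.

```bash
python3 -m jog '[[0,0.006,0,0,0,0,1],[0,0.01,0,0,0,0,1],[0,0.01,0,0,0,0,0],[0,0.006,0,0,0,0,-1],[0,0,0,0,0,0,-1]]' |grep -E 'force|width'
python3 -m jog '[[0,0,0,0,0,0,-1],[0,0,0,0,0,0,-1],[0,0,0,0,0,0,-1],[0,0,0,0,0,0,-1],[0,0,0,0,0,0,-1]]' |grep -E 'force|width'
python3 -m jog '[[0,0,0,0,0,0,-1],[0,0,0,0,0,0,-1],[0,0,0,0,0,0,-1],[0,0,0,0,0,0,-1],[0,0,0,0,0,0,-1]]' |grep -E 'force|width'
python3 -m jog '[[0,0,0,0,0,0,-1],[0,0,0,0,0,0,-1]]' |grep -E 'force|width'
python3 -c "
from h import *
goto(.537,-.1449,.104,23.2)"
```

```text
ft_force: [-0.4, -0.3, -0.1]
grip_width: 0.853
ft_force: [-0.4, -0.2, 0.0]
grip_width: 0.482
ft_force: [-0.8, 0.5, -0.7]
grip_width: 0.154
ft_force: [0.1, -1.6, 0.2]
grip_width: 0.153
t 11.3 tcp [ 0.5371 -0.1452  0.1029] xang 23.2 yaxis [ 0. -0. -1.] shift [ 0.     -0.0011  0.0003] turn y -0.0 F [ 0.1 -1.6  0.2] M [-0.25 -0.18  0.  ] w 0.153 q6 -1.19
```

The post is gripped. Swinging clockwise at 4° per row about the axis, watching the force. The first part is 48°, and the stop is due after 60–74°.

```bash
python3 -m jog '[[0.0001,0,0.0027,0,2,0,-1],[0.0002,0,0.0054,0,4,0,-1],[0.0002,0,0.0054,0,4,0,-1],[0.0002,0,0.0054,0,4,0,-1],[0.0002,0,0.0054,0,4,0,-1]]' |grep -E 'force|width'
python3 -m jog '[[0.0002,0,0.0054,0,4,0,-1],[0.0002,0,0.0054,0,4,0,-1],[0.0002,0,0.0054,0,4,0,-1],[0.0002,0,0.0054,0,4,0,-1],[0.0002,0,0.0054,0,4,0,-1]]' |grep -E 'force|width'
python3 -m jog '[[0.0002,0,0.0054,0,4,0,-1],[0.0002,0,0.0054,0,4,0,-1],[0.0001,0,0.0027,0,2,0,-1],[0,0,0,0,0,0,-1]]' |grep -E 'force|width'
cat >> h.py <<'E'
def lever():
    s=telemetry.read_state();A=np.array([.6087,-.1142]);d=np.array(s['tcp_pos'])[:2]-A;T=np.array(s['orientation'])
    print('t',round(s['clock'],2),'radius',np.round(np.hypot(*d),4),'lever turned',np.round((-156.8-np.degrees(np.arctan2(d[1],d[0])))%360,2),'tool turned',np.round(23.2-np.degrees(np.arctan2(T[1,0],T[0,0])),2),'F tool',np.round(T.T@s['ft_force'],1),'M',np.round(s['torque'],2),'w',round(s['grip_width'],3),'q6',round(s['joint_pos'][5],2))
E
python3 -c "
from h import *
lever()"
```

```text
ft_force: [0.3, -1.8, 0.0]
grip_width: 0.151
ft_force: [-0.6, -1.8, 0.1]
grip_width: 0.148
ft_force: [-2.6, 2.5, 2.6]
grip_width: 0.151
t 12.47 radius 0.0781 lever turned 47.87 tool turned 48.0 F tool [-3.4 -2.6  1.2] M [0.66 0.38 0.08] w 0.151 q6 -2.15
```

```bash
for i in 1; do python3 -m jog '[[0.0001,0,0.0027,0,2,0,-1],[0.0001,0,0.0027,0,2,0,-1],[0.0001,0,0.0027,0,2,0,-1],[0.0001,0,0.0027,0,2,0,-1],[0,0,0,0,0,0,-1]]' >/dev/null;python3 -c "
from h import *
lever()"; done
python3 -m jog '[[0.0001,0,0.0027,0,2,0,-1],[0.0001,0,0.0027,0,2,0,-1],[0,0,0,0,0,0,-1]]' >/dev/null;python3 -c "
from h import *
lever()"
python3 -m jog '[[0.0001,0,0.0027,0,2,0,-1],[0,0,0,0,0,0,-1],[0,0,0,0,0,0,-1]]' >/dev/null;python3 -c "
from h import *
lever()"
```

```text
t 12.88 radius 0.0782 lever turned 55.52 tool turned 55.97 F tool [-4.4 -4.8 -0.1] M [0.85 0.91 0.06] w 0.151 q6 -2.31
t 13.13 radius 0.0782 lever turned 59.43 tool turned 59.96 F tool [-5.3 -5.1 -0.5] M [1.   1.07 0.13] w 0.152 q6 -2.38
t 13.38 radius 0.0783 lever turned 61.36 tool turned 61.91 F tool [-6.4 -4.4 -0. ] M [1.17 1.08 0.09] w 0.149 q6 -2.42
```

```bash
M() { python3 -c "
from h import *
lever()"; }
python3 -m jog '[[0.0001,0,0.0027,0,2,0,-1],[0,0,0,0,0,0,-1],[0,0,0,0,0,0,-1]]' >/dev/null; M
python3 -m jog '[[0.0001,0,0.0027,0,2,0,-1],[0,0,0,0,0,0,-1],[0,0,0,0,0,0,-1]]' >/dev/null; M
python3 -m jog '[[0.0001,0,0.0027,0,2,0,-1],[0,0,0,0,0,0,-1],[0,0,0,0,0,0,-1]]' >/dev/null; M
```

```text
t 13.63 radius 0.0783 lever turned 63.35 tool turned 63.91 F tool [-6.  -4.3 -0.2] M [1.18 1.17 0.15] w 0.149 q6 -2.46
t 13.88 radius 0.0783 lever turned 65.35 tool turned 65.91 F tool [-7.1 -4.3 -0.7] M [1.29 1.22 0.1 ] w 0.152 q6 -2.5
t 14.13 radius 0.0784 lever turned 67.34 tool turned 67.91 F tool [-7.5 -5.  -0. ] M [1.47 1.33 0.15] w 0.154 q6 -2.53
```

```bash
M() { python3 -c "
from h import *
lever()"; }
python3 -m jog '[[0.0001,0,0.0027,0,2,0,-1],[0,0,0,0,0,0,-1],[0,0,0,0,0,0,-1]]' >/dev/null; M
python3 -m jog '[[0.0001,0,0.0027,0,2,0,-1],[0,0,0,0,0,0,-1],[0,0,0,0,0,0,-1]]' >/dev/null; M
python3 -m jog '[[0.0001,0,0.0027,0,2,0,-1],[0,0,0,0,0,0,-1],[0,0,0,0,0,0,-1]]' >/dev/null; M
python3 -m jog '[[0.0001,0,0.0027,0,2,0,-1],[0,0,0,0,0,0,-1],[0,0,0,0,0,0,-1]]' >/dev/null; M
```

```text
t 14.38 radius 0.0784 lever turned 69.37 tool turned 69.91 F tool [-7.4 -5.   0. ] M [1.64 1.4  0.08] w 0.153 q6 -2.57
t 14.63 radius 0.0783 lever turned 70.08 tool turned 71.91 F tool [-6.5 -6.9 -3.9] M [0.38 1.88 0.1 ] w 0.148 q6 -2.61
t 14.88 radius 0.0781 lever turned 70.25 tool turned 73.94 F tool [-2.2 -8.3 -9.6] M [-1.26  2.65  0.07] w 0.152 q6 -2.65
t 15.13 radius 0.0779 lever turned 70.41 tool turned 75.97 F tool [ -0.3 -11.1 -15.7] M [-2.73  3.36  0.08] w 0.151 q6 -2.68
```

The lever stopped at 70.3° (the stop was expected by 74.5°) with the force rising to 16 N against 3 N of friction, so it is tight. I release while still pressing, rise and inspect.

```bash
python3 -m jog '[[0,0,0,0,0,0,1],[0,0,0,0,0,0,1],[0,0,0,0,0,0,1],[0,0,0,0,0,0,1],[0,0,0,0,0,0,1]]' |grep -E 'force|width'
python3 -m jog '[[0,0,0,0,0,0,1],[0,0,0,0,0,0,1],[0,0,0,0,0,0,1],[0,0,0,0,0,0,1],[0,0,0,0,0,0,1]]' |grep -E 'force|width'
python3 -m jog '[[0,-0.005,0,0,0,0,1],[0,-0.015,0,0,0,0,1],[0,-0.02,0,0,0,0,1],[0,-0.025,0,0,0,0,1],[0,-0.025,0,0,0,0,1]]' |grep -E 'force|width'
python3 -m jog '[[-0.02,-0.02,0,0,0,0,1],[-0.035,0,0,0,0,0,1],[-0.035,0,0,0,0,0,1],[-0.03,0,0,0,0,0,1],[-0.03,0,0,0,0,0,1]]' |grep -E 'force|width|pos'
python3 -m jog '[[0,0,0,0,0,0,1],[0,0,0,0,0,0,1],[0,0,0,0,0,0,1],[0,0,0,0,0,0,1],[0,0,0,0,0,0,1]]' |grep -E 'force|width|pos'
python3 -c "
from h import *
snap('top','t3.png')
a=cv2.imread('pics/t3.png')[95:211,290:410]
cv2.imwrite('pics/t3c.png',cv2.resize(a,None,fx=5,fy=5,interpolation=cv2.INTER_CUBIC))"
```

```text
ft_force: [0.4, -0.3, 0.8]
grip_width: 0.445
ft_force: [-0.3, -0.3, -0.2]
grip_width: 0.826
ft_force: [1.0, 0.9, -1.0]
grip_width: 0.995
tcp_pos: [0.4705, 0.067, 0.2135]
ft_force: [0.9, 0.1, 0.2]
grip_width: 1.001
tcp_pos: [0.472, 0.0655, 0.2128]
ft_force: [0.2, -0.9, 0.4]
grip_width: 1.0
```

View pics/t3c.png

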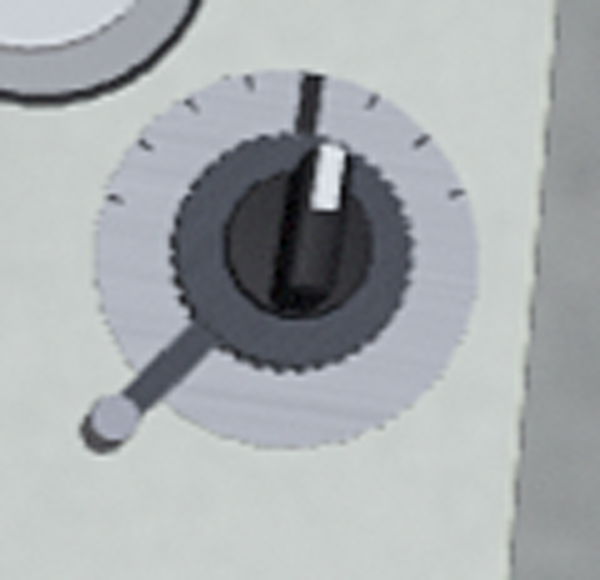

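Run:
```python
from h import *
f=lambda u,v,z:px2w('top',290+u/5-.4,95+v/5-.4,z)
A=np.array([.6087,-.1142,0]);P=f(115,418,.102)-A
print('post turned',(-156.8-np.degrees(np.arctan2(P[1],P[0])))%360,np.hypot(*P[:2]))
a=f(331,145,.116);b=f(323,209,.116);print('line dir',np.degrees(np.arctan2(*(a-b)[1::-1])))
e=(a-A);print('line end bearing',np.degrees(np.arctan2(e[1],e[0])))
close_job()
```

```text
post turned 68.67536835794817 0.07823186707881927
line dir -7.5100004341446605
line end bearing -8.09006105065962
the job is handed in; nothing more can be done
```

The knob is turned to the long index mark and the lock ring is tight against its stop. I handed the job in at about 17 s of the 51 s allowed.

- **Knob:** I gripped its bar and turned it 68.6° clockwise. The wrist camera, taken right after I let go of the knob, showed the white line in line with the mark. In the last top picture the line's bearing was about -7.5° to -8.1°, against -8.9° for the mark. That 1° difference is within what I can read off the picture.
- **Lock ring:** I gripped the lever post and swung it clockwise. It stopped at about 70°, inside the 60–74.5° expected. I pressed on until the force on the lever reached 16 N, against about 3 N of friction, and let go while still pressing.
- **Disagreement:** the last top picture puts the lever at 68.7°, against about 70.3° from the arm's own pose at the stop. I took the 1.6° (about 2 mm at the post) as measuring error plus the gripper's give under load, and did not check it further.
- **At hand-in:** the gripper was open, raised and clear of everything, with forces near zero.

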